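# Seat a coated sample tile on the measuring stage

## Task

Free the blue sample tile by swinging the vacuum lever on the stage from its leaning position to upright, with the tile still where it lies. Then pick up the thin white spacer, lower it standing upright, foot down on (or within a few millimetres of) the deck, into the one gap between tile and stops that is wide enough for it, and with it push the tile flush along the fence. Finish while still gripping the spacer there and pressing the tile against the fence with a steady push of about 10 N (at no time over 40 N); leave the lever upright and the other things around the stage where they are.

Things in the scene. Friction and masses are not known exactly. Their poses are not given: they have to be found in the camera images.
- stage: fixed stage, black plate with aluminium parts on it, lying on the work surface; its deck (flat top) is 20 mm above the work surface, 160 mm (stage x, from -85 to +75 mm) by 330 mm (stage y, from -110 to +220 mm). Origin on the work surface. Stage +x points from the stops across the tile to the fence; stage +y runs along the fence towards the lever. Its place and yaw change.
- fence: fixed straight aluminium bar on the deck, 190 mm long (along stage y), 12 mm thick, 20 mm tall above the deck. Origin: middle of its face that looks at the tile, at deck height; this face lies at stage x = +45 mm, the bar extends to +x of it. Axes parallel to the stage's.
- tile_c (a point): centre of the loose blue coated tile lying flat on the deck: 50 mm (its x) by 170 mm (its y), 12 mm thick, about 120 g. Axes parallel to the stage's when flush. Starts 3 to 7 mm off the fence, turned up to 0.03 rad. Flush: its long far side touches the fence face all along (centre 25 mm from that face). It slides freely on the deck.
- stop_short: fixed aluminium stop block on the deck, across the tile from the fence: 40 mm long (y), 14 mm tall, only 38 mm deep (x). Between it and the tile is the wide gap, the only one the spacer fits: 32 mm with the tile flush, about 23 to 31 mm at the start. Origin: middle of its back edge, at deck height; the block extends to +x of it, axes parallel to the stage's.
- stop_mid: stop like stop_short but 57 mm deep: gap to a flush tile only 13 mm, too narrow for the spacer. Origin likewise. The three stops stand in a row along stage y, 44 mm between centres, in an order that changes, backs in line at stage x = -75 mm.
- stop_long: as stop_short but 60 mm deep: gap to a flush tile only 10 mm, too narrow for the spacer. Origin likewise.
- lever (a joint): vacuum lever angle in rad: 0 = upright (square to the deck), negative = its ball leans to stage -x, positive = to stage +x; limits -0.95 and +0.95; starts between -0.85 and -0.4. Stiff hinge (under 1 N at the ball): stays where it is left.
- lever_ball (a point): centre of the 26 mm black ball on the lever rod (10 mm thick). The hinge axis runs along stage y, 50 mm above the work surface, at a grey valve block (70 x 50 mm, 28 mm tall, hinge barrel top 44 mm above the deck) on the deck's +y end. At joint value q the ball is 85 mm * sin(q) to stage +x of the hinge and 85 mm * cos(q) above it.
- spacer_c (a point): centre, half-way up, of the loose thin white plastic spacer standing on end on the work surface: 16 mm thick (its x), 24 mm long (its y), 80 mm tall, 60 g, the lowest 3 mm set in by 2 mm all round. Either way round will do. In the gap its thickness goes along stage x; grip it across the 16 mm in the upper half, so the fingers stay above tile, stops and fence.
- thick_block: bystander: squat white plastic block 45 x 36 x 50 mm tall, not the spacer; leave alone. Origin under its centre.
- dropper: bystander: amber dropper bottle, 36 mm in diameter, 85 mm tall. Origin under its centre.
- driver: bystander: screwdriver lying down, 160 mm long. Origin under its middle.
- beaker: bystander: glass beaker, 66 mm in diameter, 80 mm tall. Origin under its centre.
There are look-alikes about, which are no part of the job. There is more than one size of the part that bears spacer_c; the job needs the larger.

How it is judged:
By the outcome, as a careful person would: the job done as asked, in the order asked, and still so for the second after the job is handed in, while the arm keeps its last pose, push and grip.
It also fails if it takes over 61 s, if anything falls off the work surface, if the arm or the gripper's body presses on something with over 40 N, if the wrist force passes 120 N, or if a joint passes its speed limit or range.

## Robot

A 6-joint arm with a two-finger parallel gripper is mounted at the origin on the work surface. World frame = base frame: x ahead of the robot, y to its left, z up, the work surface at z = 0. Lengths are in m, angles in degrees, forces in N, time in s.
With the tool pointing down it reaches from about 0.325 to 0.9 m from the base axis. Payload 3.5 kg.
Tool frame: the origin (TCP) lies where the fingers leave the gripper's body, on its centre line; the fingertips stand 73 mm ahead of it and the grasp point (between the pads) lies ahead of it (robot.grip_depth is the z of the grasp point in the tool frame, in m); z points along the fingers, x is the direction in which the jaws open and shut, and the axes are right-handed (so a half turn about z gives the same grasp; the last joint's range is limited). The gripper opens to 85 mm and grips with 20 to 120 N. Pads are 22 mm wide; open, the fingers measure 114 mm over their backs; the gripper's body (76 mm by 85 mm) begins 54 mm behind the grasp point. The pads swing forward as they close: fully open they stand 13 mm farther back than shut.
Start: joints at [-80.237, 15.837, -1.513, 72.651, 0, 84.076], TCP at [0.169, -0.602, 0.304] pointing down, gripper open.
Joint ranges: [-178.77, 178.77], [-48.84, 107.48], [-61.69, 71.31], [-111.58, 123.2], [-90, 87.43], [-180, 180]. Speed limits (degrees/s): [147.25, 147.25, 180, 180, 180, 180].

## Interface

Orientations are given as [roll, pitch, yaw] about the fixed x, y, z axes, in that order (R = Rz(yaw) Ry(pitch) Rx(roll)).
In Python, from bench import robot gives the robot as it stands.
- The arm moves only by the tool carry_out, never from a script. Its argument "rows" is a list of rows, each a list of 7 numbers: the finger opening in mm, from 0 to 85.4, then the shift along the world's x, y, z in mm, then the turn, a rotation vector about the world's x, y, z in degrees. A call has 1 to 20 rows; each row shifts and turns the commanded pose from where the row before left it; what a row does not reach is not made up. A row lasts 1/10 s, in which the tool goes at most 50 mm and 8.59 degrees, less where a joint would pass 70% of its speed; a pose out of reach is approached as far as the arm can. A call is refused whole if a number of a shift passes 50 or a number of a turn 8.59, either way. A call with a gripper value outside its range is refused whole. The fingers move at their own pace and stop on an object; the grip force is fixed at half the most. Time passes only in rows, so rows that do not move let the fingers close. It gives the time, the measured TCP pose, the force and the opening at its end, in the units of the state.
- robot.state(): the state, without advancing time (a new reading comes with each control period).
- robot.get_image(name): name is "side" or "top"; returns the picture (420x560x3 uint8, red, green, blue); there is no depth.
- robot.camera_info(name): a dict with "vfov" (degrees; the focal length in pixels is half the picture's height over the tangent of half this angle, whatever the lens; pixels are square), "cx", "cy" (the principal point, pixels), "extrinsics" (4x4, takes a point from camera to world coordinates). Camera axes: x right, y down, z forward; pixel columns grow to the right and rows downward; lengths in m; the calibration is good to about 2 mm. A picture is of the moment at which its call begins. camera_info takes no time and is no camera call.
- robot.hand_in(): hands the job in, once; it reports no verdict.
The state is a dict: "t": time; "joints": joint angles; "joint_vel": joint speeds; "joint_torque": joint torques, N m; "eef_pos": TCP position; "tcp_rot": TCP orientation; "ft_force": force on the tool from outside, world axes, zero at the start; "torque": the same for the moment, N m; "grip_width": finger opening in m.
Only numpy, scipy, OpenCV 4.12 (cv2) and the standard library are available. Lean on these libraries where they do the work, as an engineer would, in place of code of your own. Each camera call takes 0.05 s, during which the arm holds its last target. There are 200 camera calls.

## Working session

There is one attempt and no reset: what is moved stays moved. The work goes in short steps, Python scripts to look and compute and a tool call to move; the robot and the scene stay as the last step left them, time stands still between calls to the robot, and variables do not carry over. Pictures are saved under pics/ and viewed, about 8 in all and at most 12, crops included, and the job is handed in when it is done.

Besides the shell and the picture viewer there is one more tool, called after "Request:" as a command line: name --pt "numbers of a row" for each row, then --argument value for the rest. carry_out: Moves the arm, as the interface text tells. Its arguments: {"type":"object","properties":{"rows":{"type":"array","items":{"type":"array","items":{"type":"number"}}}},"required":["rows"]}

```bash
ls; mkdir -p pics; python3 - <<'E'
from bench import robot
import cv2,numpy as np
np.set_printoptions(precision=4,suppress=True)
for n in("top","side"):
    im=robot.get_image(n); cv2.imwrite(f"pics/{n}0.png",im[:,:,::-1])
    c=robot.camera_info(n); print(n,c)
print(robot.state(),robot.grip_depth)
E
```

```text
pics
top {'vfov': 52.49761502822675, 'cx': 278.8101237844955, 'cy': 201.74927565948317, 'extrinsics': array([[-0.0122, -0.9909,  0.1341,  0.3638],
       [-0.9998,  0.0105, -0.0139,  0.0618],
       [ 0.0124, -0.1343, -0.9909,  1.2093],
       [ 0.    ,  0.    ,  0.    ,  1.    ]])}
side {'vfov': 42.535869060414925, 'cx': 275.9539219995383, 'cy': 217.32732029002136, 'extrinsics': array([[ 0.9842, -0.1016,  0.1453,  0.2708],
       [-0.1771, -0.5226,  0.834 , -1.2754],
       [-0.0088, -0.8465, -0.5324,  0.9565],
       [ 0.    ,  0.    ,  0.    ,  1.    ]])}
{'t': 0.1, 'joints': array([-80.2355,  15.8754,  -1.5891,  72.6491,   0.0003,  84.0784]), 'joint_vel': array([ 0.0891, -0.0068,  0.1647,  0.03  ,  0.0068,  0.0929]), 'joint_torque': array([  0.0002, -44.6707,  29.6128,   0.0085,  -0.0001,  -0.    ]), 'eef_pos': array([ 0.1689, -0.6012,  0.3029]), 'tcp_rot': array([-179.988 ,    0.1129,  -74.3139]), 'ft_force': array([-0.9445, -0.092 ,  0.4375]), 'torque': array([ 0.0643,  0.0345, -0.0299]), 'grip_width': 0.0851882667102153} 0.0539
```

View pics/top0.png

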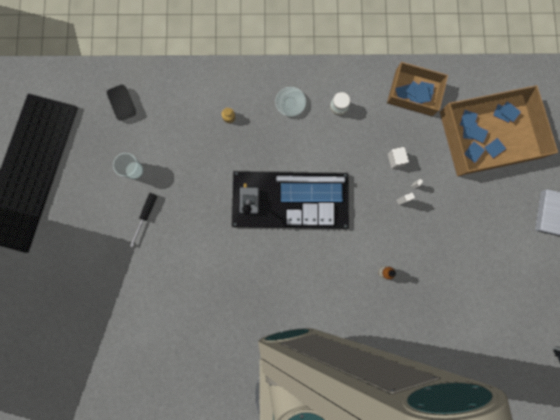

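View pics/side0.png

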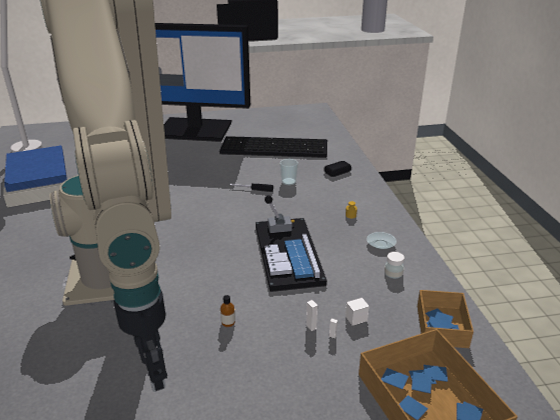

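Top view: stage at about (291,200), with its +x up the picture and +y to the left. The fence is at (310,180), the tile at (311,192), the stops at (294/310/327, 215), and the lever at (248,202) leaning down. Two slim white blocks stand at (405,198) and (417,184), and the larger is the spacer. The side view shows the same blocks at (311,316) and (333,328). I'll magnify both next.

```bash
cat > h.py <<'E'
import numpy as np,cv2
from bench import robot
np.set_printoptions(precision=4,suppress=True)
def ray(n,u,v):
    c=robot.camera_info(n); f=210/np.tan(np.radians(c["vfov"]/2)); E=np.array(c["extrinsics"])
    d=E[:3,:3]@np.array([(u-c["cx"])/f,(v-c["cy"])/f,1]); return E[:3,3],d
def onz(n,u,v,z):
    o,d=ray(n,u,v); return o+d*(z-o[2])/d[2]
def tri(pt,ps):
    (a,d),(b,e)=ray("top",*pt),ray("side",*ps)
    s=np.linalg.lstsq(np.c_[d,-e],b-a,rcond=None)[0]; p,q=a+s[0]*d,b+s[1]*e
    return (p+q)/2,np.linalg.norm(p-q)
def proj(n,P):
    c=robot.camera_info(n); f=210/np.tan(np.radians(c["vfov"]/2)); E=np.array(c["extrinsics"])
    q=E[:3,:3].T@(np.array(P)-E[:3,3]); return q[0]/q[2]*f+c["cx"],q[1]/q[2]*f+c["cy"]
def crop(n,im,x,y,w,h,k): return cv2.resize(im[y:y+h,x:x+w],None,fx=k,fy=k,interpolation=cv2.INTER_CUBIC)
E
python3 - <<'E'
from h import *
t=cv2.imread("pics/top0.png");s=cv2.imread("pics/side0.png")
a=crop("t",t,226,165,130,70,6)  #780x420
cv2.imwrite("pics/c1.png",a)
b=crop("s",s,250,185,80,110,5) #400x550
c=crop("s",s,295,290,80,55,5)  #400x275
d=crop("t",t,375,140,80,55,5)  #400x275
cv2.imwrite("pics/c2.png",np.hstack([b,np.vstack([c,crop("t",t,375,145,80,55,5)])]))
E
```

```text
(no output)
```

View pics/c1.png

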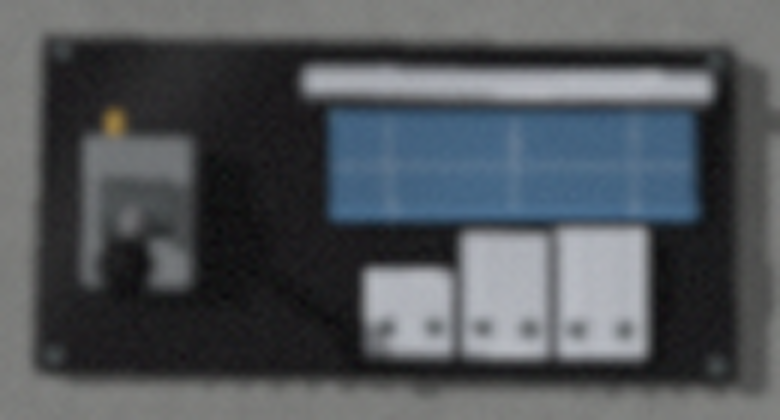

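View pics/c2.png

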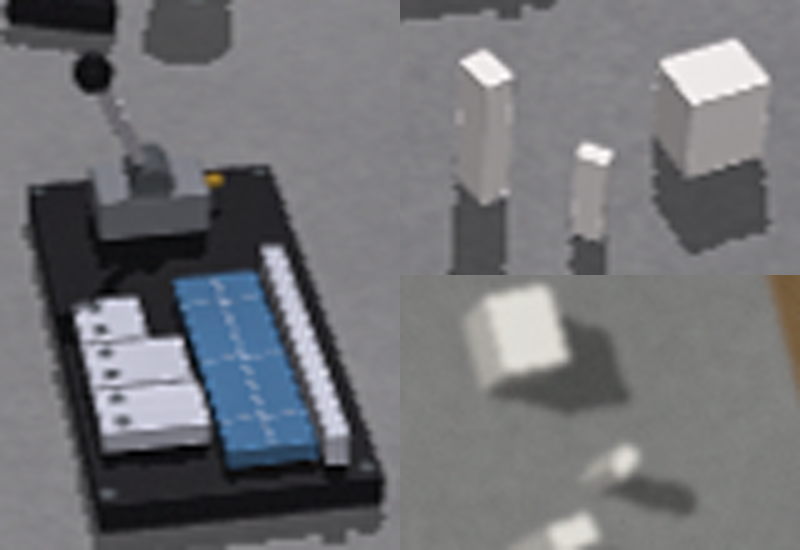

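Crops: c1 shows the deck, and the short stop is the left one (nearest the lever). The tile is slightly off the fence, and the ball is at crop (125,265). c2 shows the spacer as the taller slim block, its top face near side (312,304) and top (410,196). Next I measure with masks.

```bash
cat > m.py <<'E'
from h import *
def rect(n,im,mask,x0,y0,k,z,name):
    cs,_=cv2.findContours(mask.astype(np.uint8),cv2.RETR_EXTERNAL,cv2.CHAIN_APPROX_NONE)
    for c in sorted(cs,key=cv2.contourArea)[::-1][:5]:
        if cv2.contourArea(c)<500: continue
        pts=c[:,0,:].astype(float); pts=(pts+.5)/k-.5+[x0,y0]
        W=np.array([onz(n,u,v,z)[:2] for u,v in pts])*1000
        r=cv2.minAreaRect(W.astype(np.float32)); b=cv2.boxPoints(r)
        e=[b[1]-b[0],b[2]-b[1]]; L=max(e,key=np.linalg.norm); a=np.degrees(np.arctan2(L[1],L[0]))
        print(name,"c",np.round(r[0],1),"size",np.round(r[1],1),"long axis",round(a%180,2),"px",pts.mean(0).round(1))
E
python3 - <<'E'
from m import *
t=cv2.imread("pics/top0.png")
x,y,w,h=226,165,130,70; a=crop("t",t,x,y,w,h,6).astype(int); B,G,R=a[...,0],a[...,1],a[...,2]
rect("top",a,(B-R>45),x,y,6,.032,"tile")
br=(R>135)&(abs(B-R)<45); fen=br.copy(); fen[110:]=0; st=br.copy(); st[:222]=0
rect("top",a,fen,x,y,6,.04,"fence"); rect("top",a,st,x,y,6,.034,"stop")
rect("top",a,(R<65),x,y,6,.02,"deck")
x,y,w,h=380,170,55,45; a=crop("t",t,x,y,w,h,8); rect("top",a,a[...,2]>185,x,y,8,.08,"spacer top")
s=cv2.imread("pics/side0.png"); x,y=295,290; b=crop("s",s,x,y,50,55,8); rect("side",b,b[...,2]>215,x,y,8,.08,"side spacer top")
x,y=255,190; b=crop("s",s,x,y,30,20,8); rect("side",b,b.max(2)<60,x,y,8,.12,"ball side")
cr=lambda X,Y:((X+.5)/6-.5+226,(Y+.5)/6-.5+165)
print("spacer tri",tri((410,196),(311.8,303.4)))
print("ball tri",tri(cr(125,265),((93+.5)/5-.5+250,(73+.5)/5-.5+185)))
for p in [(45,38),(735,50),(38,372),(735,376)]: print("corner",onz("top",*cr(*p),.02))
# side-view deck corners
for p in[(30,187),(270,168),(102,517),(380,487)]: print("side corner",onz("side",(p[0]+.5)/5-.5+250,(p[1]+.5)/5-.5+185,.02))
E
```

```text
tile c [549.4 -45.5] size [169.3  50.5] long axis 89.4 px [310.9 192.3]
fence c [586.3 -43.3] size [186.5  12.8] long axis 88.99 px [310.2 178.6]
stop c [489.4 -84.8] size [40.  59.1] long axis 178.58 px [325.8 213.3]
stop c [488.2 -40.2] size [38.1 56.3] long axis 178.86 px [309.8 213.7]
stop c [481.5   4.4] size [38.9 38.1] long axis 89.16 px [294.  216.1]Traceback (most recent call last):
  File "<stdin>", line 7, in <module>
  File "m.py", line 7, in rect
    W=np.array([onz(n,u,v,z)[:2] for u,v in pts])*1000
                ~~~^^^^^^^^^
  File "h.py", line 8, in onz
    o,d=ray(n,u,v); return o+d*(z-o[2])/d[2]
        ~~~^^^^^^^
  File "h.py", line 5, in ray
    c=robot.camera_info(n); f=210/np.tan(np.radians(c["vfov"]/2)); E=np.array(c["extrinsics"])
ValueError: time passes only in moves, steps and waits
```

```bash
sed -i 's/^def ray/import functools\nci=functools.lru_cache(None)(robot.camera_info)\ndef ray/; s/c=robot.camera_info(n)/c=ci(n)/' h.py
python3 - <<'E'
from m import *
t=cv2.imread("pics/top0.png")
x,y,w,h=226,165,130,70; a=crop("t",t,x,y,w,h,6).astype(int); B,G,R=a[...,0],a[...,1],a[...,2]
rect("top",a,(R<65),x,y,6,.02,"deck")
x,y,w,h=380,170,55,45; a=crop("t",t,x,y,w,h,8); rect("top",a,a[...,2]>185,x,y,8,.08,"spacer top")
s=cv2.imread("pics/side0.png"); x,y=295,290; b=crop("s",s,x,y,50,55,8); rect("side",b,b[...,2]>215,x,y,8,.08,"side spacer top")
x,y=255,190; b=crop("s",s,x,y,30,20,8); rect("side",b,b.max(2)<60,x,y,8,.12,"ball side")
cr=lambda X,Y:((X+.5)/6-.5+226,(Y+.5)/6-.5+165)
print("spacer tri",tri((410,196),(311.8,303.4)))
print("ball tri",tri(cr(125,265),((93+.5)/5-.5+250,(73+.5)/5-.5+185)))
for p in [(45,38),(735,50),(38,372),(735,376)]: print("corner",onz("top",*cr(*p),.02))
for p in[(30,187),(270,168),(102,517),(380,487)]: print("side corner",onz("side",(p[0]+.5)/5-.5+250,(p[1]+.5)/5-.5+185,.02))
E
```

```text
deck c [529.9  11.4] size [329.7 160.9] long axis 88.45 px [290.5 200.2]
spacer top c [ 527.8 -304.5] size [15.4 24.3] long axis 112.14 px [409.  196.4]
spacer top c [ 567.8 -334.5] size [10.6 14.6] long axis 132.69 px [419.3 181.6]
side spacer top c [ 526.2 -305.6] size [14.9 22.7] long axis 112.51 px [311.8 303.3]
side spacer top c [ 561.8 -373.2] size [ 9.4 14.1] long axis 143.46 px [333.6 320.3]
ball side c [494.6 144.9] size [49.8 23.1] long axis 80.16 px [268.2 199. ]
ball side c [490.6 198.6] size [12.9 51.8] long axis 168.9 px [264.5 190.2]
spacer tri (array([ 0.5271, -0.3068,  0.0809]), np.float64(0.002694809543974908))
ball tri (array([0.4926, 0.1297, 0.1277]), np.float64(0.0008951154878013444))
corner [0.6146 0.1741 0.02  ]
corner [ 0.6057 -0.1533  0.02  ]
corner [0.4562 0.177  0.02  ]
corner [ 0.4507 -0.148   0.02  ]
side corner [0.4571 0.1763 0.02  ]
side corner [0.6136 0.1692 0.02  ]
side corner [ 0.4472 -0.1579  0.02  ]
side corner [ 0.6009 -0.1613  0.02  ]
```

Checks agree: deck 330x161 mm, tile 169x50.5 mm, spacer top 15.4x24.3 mm at z≈81 mm, yaw ≈ -1.2°. The ball is at about (493,130,128), so q≈-0.42. First I move over to the lever, jaws along stage x and opened to 60 mm.

Request:
carry_out --pt "60 19.5 43 0 0 0 4.3" --pt "60 19.5 43 0 0 0 4.3" --pt "60 19.5 43 0 0 0 4.3" --pt "60 19.5 43 0 0 0 4.3" --pt "60 19.5 43 0 0 0 4.3" --pt "60 19.5 43 0 0 0 4.3" --pt "60 19.5 43 0 0 0 4.3" --pt "60 19.5 43 0 0 0 4.3" --pt "60 19.5 43 0 0 0 4.3" --pt "60 19.5 43 0 0 0 4.3" --pt "60 19.5 43 0 0 0 4.3" --pt "60 19.5 43 0 0 0 4.3" --pt "60 19.5 43 0 0 0 4.3" --pt "60 19.5 43 0 0 0 4.3" --pt "60 19.5 43 0 0 0 4.3" --pt "60 19.5 43 0 0 0 4.3" --pt "60 19.5 43 0 0 0 4.3" --pt "60 0 0 0 0 0 0" --pt "60 0 0 0 0 0 0" --pt "60 0 0 0 0 0 0"

```text
t: 2.1
eef_pos: [0.4998, 0.1286, 0.3034]
tcp_rot: [180.0, 0.1, -1.3]
ft_force: [-0.2, 0.7, 0.3]
grip_width: 0.0601
```

Request:
carry_out --pt "60 0 1.5 -30 0 0 0" --pt "60 0 0 -30 0 0 0" --pt "60 0 0 -30 0 0 0" --pt "60 0 0 -20 0 0 0" --pt "60 0 0 -8 0 0 0" --pt "60 0 0 0 0 0 0" --pt "60 3 0 0 0 0 0" --pt "60 3 0 0 0 0 0" --pt "60 3 0 0 0 0 0"

```text
t: 3.0
eef_pos: [0.5104, 0.1308, 0.1873]
tcp_rot: [-180.0, -0.1, -1.2]
ft_force: [-0.9, 0.2, 0.8]
grip_width: 0.0598
```

Request:
carry_out --pt "60 3 0 0 0 0 0" --pt "60 3 0 0.5 0 0 0" --pt "60 3 0 0.5 0 0 0" --pt "60 3 0 0.5 0 0 0" --pt "60 3 0 0.5 0 0 0" --pt "60 3 0 0.5 0 0 0" --pt "60 3 0 0.5 0 0 0" --pt "60 3 0 0.5 0 0 0" --pt "60 3 0 0.5 0 0 0" --pt "60 3 0 0.5 0 0 0" --pt "60 2 0 0.5 0 0 0" --pt "60 0 0 0 0 0 0" --pt "60 0 0 0 0 0 0"

```text
t: 4.3
eef_pos: [0.5418, 0.1308, 0.1909]
tcp_rot: [-180.0, -0.0, -1.2]
ft_force: [0.5, -0.7, -0.5]
grip_width: 0.06
```

Request:
carry_out --pt "60 -6 0 0 0 0 0" --pt "60 0 0 20 0 0 0" --pt "60 0 0 40 0 0 0" --pt "60 0 0 40 0 0 0" --pt "60 0 -30 10 0 0 0" --pt "60 0 -50 0 0 0 0" --pt "60 0 -50 0 0 0 0" --pt "60 0 -50 0 0 0 0" --pt "60 0 -50 0 0 0 0" --pt "60 0 -50 0 0 0 0" --pt "60 0 -50 0 0 0 0" --pt "60 0 0 0 0 0 0" --pt "60 0 0 0 0 0 0"

```text
t: 5.6
eef_pos: [0.5349, -0.2001, 0.3007]
tcp_rot: [-180.0, 0.0, -1.4]
ft_force: [0.5, 0.1, -0.5]
grip_width: 0.0595
```

```bash
python3 - <<'E'
from m import *
ims={}
for n in("top","side"):
    ims[n]=robot.get_image(n)[:,:,::-1].copy(); cv2.imwrite(f"pics/{n}1.png",ims[n])
cv2.imwrite("pics/c3.png",np.hstack([crop("t",ims["top"],226,165,60,70,6),crop("s",ims["side"],250,180,70,70,6)]))
E
```

```text
(no output)
```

View pics/c3.png

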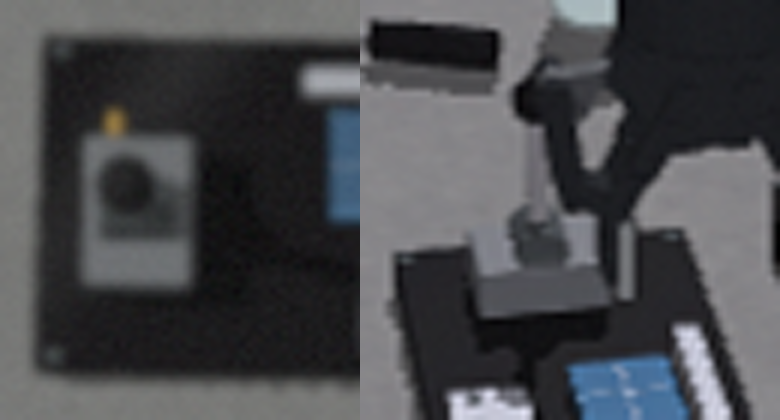

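Top: ball at crop (125,185), block spanning (82–196, 135–290). The side view shows the rod near vertical, with the ball partly hidden by a finger.

```bash
python3 - <<'E'
from m import *
cr=lambda X,Y:((X+.5)/6-.5+226,(Y+.5)/6-.5+165)
t=cv2.imread("pics/top1.png"); a=crop("t",t,226,165,60,70,6)
g=a.max(2); print("ball now",onz("top",*cr(125,185),.135))
for p in [(82,135),(196,135),(82,290),(196,290)]: print("block corner",onz("top",*cr(*p),.048))
# column profile through block for edges
print("col105-115 profile",[(y,int(g[y,150:185].mean())) for y in range(120,300,6)])
s=lambda X,Y:((X+.5)/5-.5+250,(Y+.5)/5-.5+185)
for p in[(90,163),(205,155),(95,207),(213,200)]: print("side block",onz("side",*s(*p),.048))
print("barrel side init", onz("side",*s(153,150),.064), "rod slope upright proj:",[proj("side",[.528,.13,z]) for z in(.05,.135)],[proj("top",[.528,.13,z]) for z in(.05,.064,.135)])
E
```

```text
ball now [0.5264 0.1291 0.135 ]
block corner [0.5631 0.1543 0.048 ]
block corner [0.5625 0.1019 0.048 ]
block corner [0.4913 0.1543 0.048 ]
block corner [0.4908 0.1023 0.048 ]
col105-115 profile [(120, 38), (126, 39), (132, 56), (138, 85), (144, 106), (150, 113), (156, 113), (162, 112), (168, 107), (174, 98), (180, 86), (186, 73), (192, 65), (198, 62), (204, 59), (210, 57), (216, 57), (222, 59), (228, 60), (234, 66), (240, 87), (246, 107), (252, 114), (258, 115), (264, 115), (270, 115), (276, 112), (282, 96), (288, 67), (294, 39)]
side block [0.4929 0.1536 0.048 ]
side block [0.5663 0.149  0.048 ]
side block [0.4876 0.1026 0.048 ]
side block [0.5606 0.0965 0.048 ]
barrel side init [0.5303 0.136  0.064 ] rod slope upright proj: [(np.float64(279.85388635728214), np.float64(219.44764996782087)), (np.float64(279.7163851943052), np.float64(195.9335568798964))] [(np.float64(248.04800098950875), np.float64(199.464633580513)), (np.float64(247.7425841596222), np.float64(198.74452993512404)), (np.float64(246.07351465575658), np.float64(194.8092424311985))]
```

Block centre x = 527 and ball x = 526.4, so the lever is upright within about 0.02 rad. Next is the spacer at (527,-305), jaw yaw 22.3°.

Request:
carry_out --pt "44 -2 -26 0 0 0 5.875" --pt "44 -2 -27 0 0 0 5.875" --pt "44 -2 -27 0 0 0 5.875" --pt "44 -2.5 -26 0 0 0 5.875" --pt "44 0 0 -40 0 0 0" --pt "44 0 0 -40 0 0 0" --pt "44 0 0 -40 0 0 0" --pt "44 0 0 -30 0 0 0" --pt "44 0 0 -20 0 0 0" --pt "44 0 0 -10 0 0 0" --pt "44 0 0 -10 0 0 0" --pt "44 0 0 0 0 0 0"

```text
t: 6.9
eef_pos: [0.5269, -0.3042, 0.1103]
tcp_rot: [-179.9, 0.0, 22.4]
ft_force: [-0.9, -0.1, -1.3]
grip_width: 0.0443
```

Request:
carry_out --pt "5 0 0 0 0 0 0" --pt "5 0 0 0 0 0 0" --pt "5 0 0 0 0 0 0" --pt "5 0 0 0 0 0 0" --pt "5 0 0 0 0 0 0" --pt "5 0 0 0 0 0 0" --pt "5 0 0 0 0 0 0"

```text
t: 7.6
eef_pos: [0.5278, -0.3058, 0.1123]
tcp_rot: [179.9, -0.1, 22.3]
ft_force: [0.3, 1.2, 5.6]
grip_width: 0.0153
```

Request:
carry_out --pt "5 0 0 10 0 0 0" --pt "5 0 0 30 0 0 0" --pt "5 0 0 30 0 0 0" --pt "5 -1 20 10 0 0 -2" --pt "5 -1.5 35 0 0 0 -3" --pt "5 -2 40 0 0 0 -3" --pt "5 -2 40 0 0 0 -3" --pt "5 -2 40 0 0 0 -3" --pt "5 -2 40 0 0 0 -3" --pt "5 -2 40 0 0 0 -3" --pt "5 -1 35 0 0 0 -2" --pt "5 -0.5 19 0 0 0 -1.5" --pt "5 0 0 0 0 0 0" --pt "5 0 0 -15 0 0 0" --pt "5 0 0 -10 0 0 0" --pt "5 0 0 -5 0 0 0" --pt "5 0 0 0 0 0 0" --pt "5 0 0 0 0 0 0"

```text
t: 9.4
eef_pos: [0.513, 0.0033, 0.1609]
tcp_rot: [180.0, 0.0, -1.3]
ft_force: [-0.6, -0.7, 0.0]
grip_width: 0.0153
```

```bash
python3 - <<'E'
from m import *
ims={}
for n in("top","side"):
    ims[n]=robot.get_image(n)[:,:,::-1].copy(); cv2.imwrite(f"pics/{n}2.png",ims[n])
cv2.imwrite("pics/c4.png",np.hstack([crop("t",ims["top"],260,160,70,75,6)[:450,:420],crop("s",ims["side"],245,205,63,75,6)]))
s=robot.state(); print(s["eef_pos"],s["tcp_rot"],s["ft_force"],s["grip_width"],s["t"])
E
```

```text
[0.5134 0.0034 0.1614] [179.9911  -0.0455  -1.2382] [ 0.2858 -0.0049 -0.2963] 0.015292596505690955 9.5
```

View pics/c4.png

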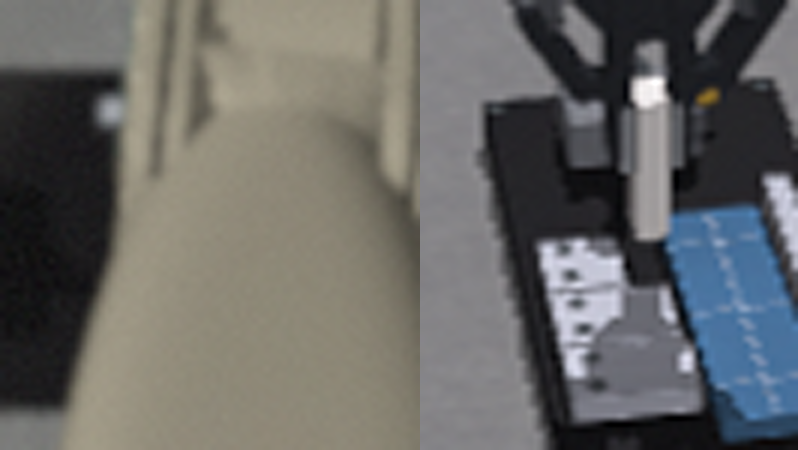

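Side view: the spacer hangs upright between the short stop and the tile, with its foot at crop (650,238). The tile's near edge is at (668,237), and the stop's front corner is at about (622,243). The arm hides the gap in the top view.

```bash
python3 - <<'E'
from h import *
c=lambda X,Y:((X-420+.5)/6-.5+245,(Y+.5)/6-.5+205)
o,d=ray("side",*c(650,239)); 
k=(-.0087-o[1])/d[1]; print("foot at spacer front plane y:",o+k*d)
for p in[(630,236),(668,239)]:
    o,d=ray("side",*c(*p)); print("foot corner",o+d*(-.0087-o[1])/d[1])
for p in[(666,218),(673,250),(700,350),(718,412)]: print("tile near edge",onz("side",*c(*p),.032))
for p in[(620,240),(627,283)]: print("stop front",onz("side",*c(*p),.034))
t=cv2.imread("pics/side2.png"); b=crop("s",t,245,205,63,75,6)
for y in(245,260,270): print(y,[int(v) for v in b[y,190:265:4].astype(int)[:,0]], [int(v) for v in b[y,190:265:4].astype(int)[:,2]])
E
```

```text
foot at spacer front plane y: [ 0.5113 -0.0087  0.0522]
foot corner [ 0.5014 -0.0087  0.0553]
foot corner [ 0.5202 -0.0087  0.051 ]
tile near edge [0.528  0.0361 0.032 ]
tile near edge [0.526  0.0082 0.032 ]
tile near edge [ 0.5227 -0.0745  0.032 ]
tile near edge [ 0.5214 -0.1224  0.032 ]
stop front [0.5013 0.0188 0.034 ]
stop front [ 0.4981 -0.0176  0.034 ]
245 [121, 97, 57, 33, 40, 37, 35, 38, 40, 43, 44, 32, 26, 35, 99, 157, 165, 163, 159] [111, 89, 53, 30, 37, 34, 33, 36, 38, 40, 40, 29, 14, 8, 46, 83, 84, 83, 84]
260 [220, 230, 206, 128, 37, 25, 42, 43, 42, 42, 43, 36, 30, 32, 38, 73, 123, 153, 160] [202, 212, 191, 118, 36, 23, 37, 40, 39, 38, 39, 34, 26, 22, 21, 35, 58, 73, 76]
270 [219, 224, 201, 133, 54, 24, 29, 42, 43, 42, 43, 44, 38, 27, 22, 51, 103, 140, 157] [202, 206, 185, 121, 48, 21, 26, 37, 40, 39, 39, 41, 37, 27, 17, 24, 47, 64, 73]
```

Request:
carry_out --pt "5 0 0 -5 0 0 0" --pt "5 0 0 -5 0 0 0" --pt "5 0 0 -5 0 0 0" --pt "5 0 0 -4 0 0 0" --pt "5 0 0 -3 0 0 0" --pt "5 0 0 -3 0 0 0" --pt "5 0 0 -2 0 0 0" --pt "5 0 0 -1 0 0 0" --pt "5 0 0 -1 0 0 0" --pt "5 0 0 0 0 0 0" --pt "5 0 0 0 0 0 0"

```text
t: 10.6
eef_pos: [0.513, 0.0038, 0.1323]
tcp_rot: [-180.0, -0.0, -1.2]
ft_force: [-0.2, -0.3, 3.3]
grip_width: 0.0152
```

Request:
carry_out --pt "5 1 0 0 0 0 0" --pt "5 1 0 0 0 0 0" --pt "5 1 0 0 0 0 0" --pt "5 1 0 0 0 0 0" --pt "5 1 0 0 0 0 0" --pt "5 1 0 0 0 0 0" --pt "5 0.5 0 0 0 0 0" --pt "5 0.5 0 0 0 0 0" --pt "5 0.5 0 0 0 0 0" --pt "5 0 0 0 0 0 0"

```text
t: 11.6
eef_pos: [0.5198, 0.0038, 0.1323]
tcp_rot: [180.0, 0.1, -1.2]
ft_force: [-3.6, 0.5, 6.9]
grip_width: 0.0152
```

Request:
carry_out --pt "5 0.5 0 0 0 0 0" --pt "5 0.5 0 0 0 0 0" --pt "5 0 0 0 0 0 0"

```text
t: 11.9
eef_pos: [0.5208, 0.0038, 0.1323]
tcp_rot: [180.0, 0.1, -1.2]
ft_force: [-3.2, 0.2, 6.3]
grip_width: 0.0152
```

Request:
carry_out --pt "5 0 0 0.5 0 0 0" --pt "5 0 0 0.5 0 0 0" --pt "5 0 0 0 0 0 0" --pt "5 0 0 0 0 0 0"

```text
t: 12.3
eef_pos: [0.5214, 0.0038, 0.1326]
tcp_rot: [-180.0, 0.0, -1.2]
ft_force: [-1.2, -0.0, -0.5]
grip_width: 0.0153
```

Request:
carry_out --pt "5 0.5 0 0 0 0 0" --pt "5 0.5 0 0 0 0 0" --pt "5 0 0 0 0 0 0"

```text
t: 12.6
eef_pos: [0.5218, 0.0037, 0.1326]
tcp_rot: [180.0, 0.1, -1.2]
ft_force: [-2.9, -0.3, 0.3]
grip_width: 0.0151
```

Request:
carry_out --pt "5 0.5 0 0 0 0 0" --pt "5 0.5 0 0 0 0 0" --pt "5 0 0 0 0 0 0" --pt "5 0 0 0 0 0 0"

```text
t: 13.0
eef_pos: [0.5223, 0.0035, 0.1325]
tcp_rot: [179.9, 0.2, -1.2]
ft_force: [-4.7, -2.4, 0.6]
grip_width: 0.0154
```

```bash
python3 - <<'E'
from m import *
ims={}
for n in("top","side"):
    ims[n]=robot.get_image(n)[:,:,::-1].copy(); cv2.imwrite(f"pics/{n}3.png",ims[n])
cv2.imwrite("pics/c5.png",crop("s",ims["side"],245,185,85,100,6))
s=robot.state(); print(s["eef_pos"],s["tcp_rot"],s["ft_force"],s["torque"],s["t"])
E
```

```text
[0.5223 0.0035 0.1326] [179.9448   0.1517  -1.2289] [-5.892  -2.0584  0.6621] [-0.3518  1.1683 -0.043 ] 13.1
```

View pics/c5.png

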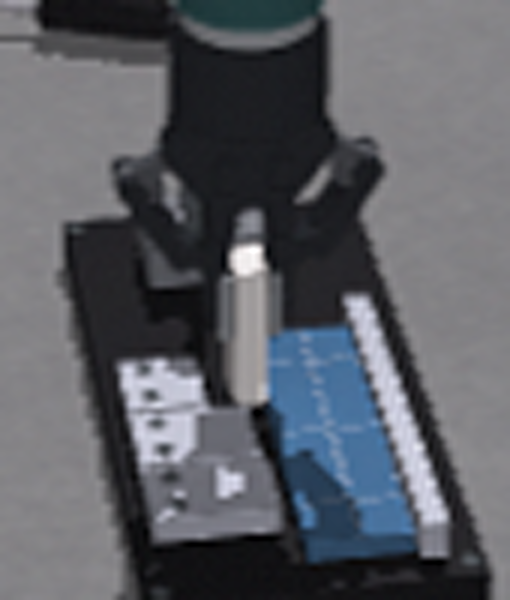

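Side view: the tile is now beside the fence, with the spacer standing in the gap next to the short stop. The force is rising, so I keep pushing in small steps.

Request:
carry_out --pt "5 0.5 0 0 0 0 0" --pt "5 0 0 0 0 0 0" --pt "5 0 0 0 0 0 0"

```text
t: 13.4
eef_pos: [0.5226, 0.0034, 0.1325]
tcp_rot: [179.9, 0.2, -1.2]
ft_force: [-5.0, -1.6, 1.9]
grip_width: 0.0151
```

Request:
carry_out --pt "5 0.5 0 0 0 0 0" --pt "5 0 0 0 0 0 0" --pt "5 0 0 0 0 0 0"

```text
t: 13.7
eef_pos: [0.5228, 0.0034, 0.1323]
tcp_rot: [179.9, 0.2, -1.2]
ft_force: [-5.8, -1.6, 0.9]
grip_width: 0.0153
```

Request:
carry_out --pt "5 0.5 0 0 0 0 0" --pt "5 0.5 0 0 0 0 0" --pt "5 0 0 0 0 0 0" --pt "5 0 0 0 0 0 0"

```text
t: 14.1
eef_pos: [0.5231, 0.0034, 0.1323]
tcp_rot: [179.9, 0.3, -1.2]
ft_force: [-6.8, -2.5, 4.0]
grip_width: 0.0153
```

```bash
cat > f.py <<'E'
from m import *
import sys
k=sys.argv[1]; im=robot.get_image("side")[:,:,::-1].copy(); cv2.imwrite(f"pics/side{k}.png",im)
s=robot.state(); print(s["eef_pos"],s["tcp_rot"],s["ft_force"],s["torque"],s["grip_width"],s["t"])
for nm in (f"pics/side0.png",f"pics/side{k}.png"):
    b=cv2.imread(nm); x,y=245,185; a=crop("s",b,x,y,100,105,6).astype(int); d=a[...,0]-a[...,2]
    for name,sg in(("far",1),("near",-1)):
        P=[]
        for r in range(345,525,6):
            c=np.where(d[r,200:450]>30)[0]
            if len(c)>20:
                X=200+(c[-1] if sg>0 else c[0]); P.append(onz("side",(X+.5)/6-.5+x,(r+.5)/6-.5+y,.032)[:2]*1000)
        P=np.array(P); f=np.polyfit(P[:,1],P[:,0],1); 
        print(nm,name,"slope deg",np.degrees(np.arctan(f[0])).round(2),"x at y=-45:",np.polyval(f,-45).round(1),"y range",P[:,1].min().round(),P[:,1].max().round(),"res",np.std(P[:,0]-np.polyval(f,P[:,1])).round(2))
    P=[]
    for r in range(320,500,6):
        w=np.where((a[r,330:480,2]>150))[0]
        if len(w): P.append(onz("side",(330+w[0]+.5)/6-.5+x,(r+.5)/6-.5+y,.04)[:2]*1000)
    P=np.array(P); f=np.polyfit(P[:,1],P[:,0],1); print("fence near edge slope",np.degrees(np.arctan(f[0])).round(2),np.polyval(f,-45).round(1),np.std(P[:,0]-np.polyval(f,P[:,1])).round(2))
E
python3 f.py 4
```

```text
[0.5231 0.0034 0.1323] [179.9044   0.317   -1.2392] [-7.1119 -2.9225  3.5547] [-0.5179  1.8664 -0.0646] 0.015172101361194571 14.15
pics/side0.png far slope deg 0.75 x at y=-45: 574.4 y range -122.0 21.0 res 0.31
pics/side0.png near slope deg 0.63 x at y=-45: 521.8 y range -112.0 31.0 res 0.34
fence near edge slope 1.52 579.5 0.64
pics/side4.png far slope deg 1.62 x at y=-45: 578.8 y range -123.0 20.0 res 0.53
pics/side4.png near slope deg 4.56 x at y=-45: 528.3 y range -113.0 28.0 res 1.45
fence near edge slope 1.55 579.5 0.61
```

Request:
carry_out --pt "5 0 -0.2 0.4 0 0 0" --pt "5 0.5 -0.2 0.3 0 0 0" --pt "5 0.5 0 0 0 0 0" --pt "5 0 0 0 0 0 0" --pt "5 0 0 0 0 0 0" --pt "5 0 0 0 0 0 0"

```text
t: 14.75
eef_pos: [0.5234, 0.0032, 0.1324]
tcp_rot: [179.9, 0.4, -1.2]
ft_force: [-6.5, -2.7, 0.6]
grip_width: 0.0152
```

Request:
carry_out --pt "5 0.5 -0.2 0.2 0 0 0" --pt "5 0.5 -0.2 0 0 0 0" --pt "5 0 0 0 0 0 0" --pt "5 0 0 0 0 0 0" --pt "5 0 0 0 0 0 0"

```text
t: 15.25
eef_pos: [0.5236, 0.0031, 0.1324]
tcp_rot: [180.0, 0.5, -1.2]
ft_force: [-8.3, -1.9, 1.4]
grip_width: 0.0152
```

Request:
carry_out --pt "5 0.5 -0.2 0.2 0 0 0" --pt "5 0.5 0 0 0 0 0" --pt "5 0 0 0 0 0 0" --pt "5 0 0 0 0 0 0" --pt "5 0 0 0 0 0 0"

```text
t: 15.75
eef_pos: [0.5239, 0.003, 0.1324]
tcp_rot: [180.0, 0.6, -1.2]
ft_force: [-9.7, -0.3, 2.8]
grip_width: 0.0152
```

```bash
python3 f.py 5; python3 - <<'E'
from m import *
fs=[]
im=robot.get_image("top")[:,:,::-1]; cv2.imwrite("pics/top5.png",im)
s=cv2.imread("pics/side5.png")
cv2.imwrite("pics/c6.png",np.hstack([crop("s",s,250,205,75,90,6),crop("t",im,226,160,55,90,6)]))
for i in range(8): robot.get_image("top"); fs.append(robot.state()["ft_force"])
print(np.mean(fs,0),np.std(fs,0))
E
```

```text
[0.5239 0.003  0.1324] [179.9923   0.5986  -1.2207] [-10.2484   0.1219   2.6492] [-0.2395  2.4779 -0.0541] 0.015123777666757657 15.8
pics/side0.png far slope deg 0.75 x at y=-45: 574.4 y range -122.0 21.0 res 0.31
pics/side0.png near slope deg 0.63 x at y=-45: 521.8 y range -112.0 31.0 res 0.34
fence near edge slope 1.52 579.5 0.64
pics/side5.png far slope deg 1.48 x at y=-45: 578.9 y range -123.0 20.0 res 0.6
pics/side5.png near slope deg 4.27 x at y=-45: 528.7 y range -113.0 28.0 res 1.5
fence near edge slope 1.53 579.5 0.6
[-9.968  -0.7973  2.8933] [0.3429 0.5673 0.3762]
```

View pics/c6.png

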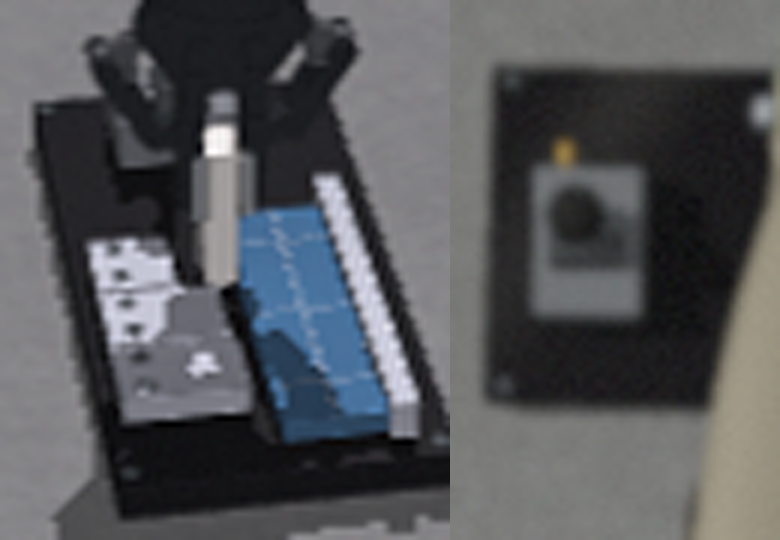

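```bash
python3 -c "
from bench import robot
print(robot.hand_in()); print(robot.state()['ft_force'])"
```

```text
the job is handed in; nothing more can be done
None
the job is handed in; nothing more can be done
```

I swung the lever upright first, with the tile still where it lay. Then I gripped the larger spacer, lowered it into the gap at the short stop and pushed the tile against the fence. I handed in at about 16 s, still gripping and pressing.

Last checks:
- **Push:** it averaged 10.0 N in x, about 0.8 N sideways and 2.9 N vertical. The highest reading I saw was about 10 N, sampled only at the end of each move.
- **Tile:** its far edge slopes 1.48° against the fence's 1.53°. The images still show about 0.6 mm between the two edges. That is within the 2 mm calibration and about a quarter of a pixel, so I took it as contact.
- **Spacer foot:** it touched the deck lightly on the way down (6–7 N), so I raised it a little. I did not measure its final height. The vertical force suggests it rests lightly on the deck, so a little of the 10 N may be friction at the foot. The tool was tilted 0.6° under load.
- **Lever:** the ball was at x = 526.4 mm and the valve block's centre at 527 mm, so it is upright within about 0.02 rad. The position where the finger stopped pushing suggests it could lean up to about 0.03 rad short. The last top view shows it unchanged.
- **Bystanders:** I moved nothing near them, but I did not measure them again at the end.

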